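# Sort the mill's grinding balls over a bar grate

### The arm

A 6-joint arm with a two-finger parallel gripper is mounted at the origin on the work surface. World frame = base frame: x ahead of the robot, y to its left, z up, the work surface at z = 0. Lengths are in m, angles in degrees, forces in N, time in s.
With the tool pointing down it reaches from about 0.375 to 0.9 m from the base axis. Payload 3.1 kg.
Tool frame: the origin (TCP) lies at the very end of the fingers, on their centre line; the grasp point (between the pads) lies 19 mm behind it (grip_point_offset is the distance from the TCP to the grasp point, in m); y points along the fingers, x is the direction in which the jaws open and shut, and the axes are right-handed (so a half turn about y gives the same grasp; the last joint's range is limited). The gripper opens to 87 mm and grips with 3 to 60 N. Pads are 19 mm wide; open, the fingers measure 117 mm over their backs; the gripper's body (75 mm by 190 mm) begins 51 mm behind the grasp point.
Start: joints at [53.944, 30.224, 82.088, -0, 67.689, -10.227], TCP at [0.272, 0.563, 0.223] pointing down, gripper open.
Joint ranges: [-176.69, 176.69], [-43.24, 126.21], [12.49, 139.97], [-82, 262], [0, 151.66], [-163.58, 163.58]. Speed limits (degrees/s): [159.86, 159.86, 180, 180, 180, 180].

### API

Orientations are given as a 3x3 rotation matrix whose columns are the frame's x, y, z axes.
In Python, from rig import * gives the robot as it stands.
- The arm moves only by the tool send_rows, never from a script. Its argument "moves" is text: rows parted by semicolons, each of 5 numbers parted by spaces: the finger opening in mm, from 0 to 87, then the shift along the tool's x, y, z in mm, then the turn about the tool's y in degrees. In form: fingers dx dy dz yaw; .... A call has 1 to 20 rows; each row shifts and turns the commanded pose from where the row before left it, along the tool's axes as they then stand; what a row does not reach is not made up. A row lasts 1/12 s, in which the tool goes at most 41.7 mm and 7.16 degrees, less where a joint would pass 70% of its speed; a pose out of reach is approached as far as the arm can. A call is refused whole if a number of a shift passes 41.7 or a number of a turn 7.16, either way. A call with a gripper value outside its range is refused whole. The fingers move at their own pace and stop on an object; the grip force is fixed at half the most. Time passes only in rows, so rows that do not move let the fingers close. It gives the time, the measured TCP pose, the force and the opening at its end, in the units of the state.
- read_state(): the state, without advancing time (a new reading comes with each control period).
- capture(name): name is "scene" or "side" or "wrist"; returns a dict with "image" (480x640x3 uint8, blue, green, red), "z_map" (480x640 float32, m along the optical axis (not along the pixel's ray), 0 where there is no reading), "mtx" (3x3 intrinsics, pixels), "distortion" ([k1, k2, p1, p2, k3] as OpenCV has them; the pictures are not rectified), "origin" and "rotation" of the camera in the world; the wrist camera has in their place "tool_from_camera" (4x4, takes a point from camera to tool coordinates, whose origin is the TCP and whose axes are the tool frame's). Camera axes: x right, y up, looking along -z (the intrinsics and any distortion apply to the point x, -y, -z); pixel columns grow to the right and rows downward; lengths in m; the calibration is good to about 2 mm. A picture is of the moment at which its call begins: read the wrist's pose just before it.
- hand_in(): hands the job in, once; it reports no verdict.
Trained networks look in a picture, given as the dict that the camera call returned (one of the last four; its "shot" number tells which), for a name from the list of things; names that differ only in an ending like _2 or _b are one class to them, and where a whole thing is asked for, a point or a joint stands for the part that bears it (a point fixed in the world has none). Each returns a list of dicts, best first, with "p" (0 to 1); they miss things now and then, are a little off and sometimes report something else, mostly with a low value. They report only what shows in the picture. A call takes as long as a camera call.
- search_frame(picture, name): "bbox" ([left, top, right, bottom] in pixels, round what is visible of it).
- masks_of(picture, name): "region" (480x640 bool, what is visible of it) and "bbox" ([left, top, right, bottom] in pixels, round what is visible of it).
- mark_of(picture, name): "pixel" ([row, column] in pixels: a listed point, or the origin of a listed thing).
The state is a dict: "time_s": time; "joint_positions": joint angles; "qvel": joint speeds; "tau": joint torques, N m; "position": TCP position; "tcp_rot": TCP orientation; "force": force on the tool from outside, world axes, zero at the start; "moment": the same for the moment, N m; "opening": opening from 0.0 (shut) to 1.0 (fully open).
Only numpy, scipy, OpenCV 4.12 (cv2) and the standard library are available. Lean on these libraries where they do the work, as an engineer would, in place of code of your own. Each camera call takes 0.05 s, during which the arm holds its last target. There are 200 camera calls.

### The job

Tip the tray by its handle so that the grinding balls roll out onto the bar grate and the small ones drop through into the pan below. Lower the tray back down, then pick the big ball off the bars and lower it into the round steel dish; do not drop it or throw it, and do not push the square pan or the jar about.

Things in the scene. Friction and masses are not known exactly. Their poses are not given: they have to be found in the camera images.
- station: ball-sorting station fixed to the bench: hinged aluminium tray feeding an open bar grate over a steel catch pan. Origin: on the bench under the middle of the hinge line; +x (level) is the way the balls roll, tray to grate, y runs across, z up. Hinge line along y at x 0, z 74 mm. Tray: x -134 mm to 0, 100 mm wide inside, walls 30 mm high, open at the hinge end; it holds the balls at the start.
- grate (a point): middle of the grate, station frame x 60, z 61 mm: seven round steel bars 6 mm thick along x, gaps 20 mm, tops at z 66 mm by the hinge falling to 56 mm at x 125 mm, where they turn up to z 83 mm as a stop. A 40 mm ball lies between two bars and rolls against the stop (centre then x 105, z 73 mm). Pan walls at y +-94 mm reach z 72 mm, at x 148 mm z 68 mm.
- tray (a joint): tilt of the tray, rad: 0 = down on its rest (floor slopes 6 degrees back to the handle, so the balls stay at the back wall), growing as the handle end is lifted, to 0.75 at the stop; the floor is level at 0.105 and the balls have run out by 0.5. Damped hinge: about 3 to 4 N lifts the handle slowly; a released tray sinks back to 0 by itself in about 2 s.
- handle (a point): middle of the tray's black handle bar: round, 12 mm thick, along the station's y, 99 mm free between its arms, 55 mm of free space to the tray's back wall. With the tray down it lies at x -197, z 80 mm in the station frame; it moves on an arc of 197 mm radius about the hinge line (up and towards the grate), and the bar may turn between the fingers.
- big_ball_center (a point): the one big steel grinding ball, 40 mm in diameter (about 0.26 kg), at the start in the tray against its back wall; this point is its centre.
- small_1_center (a point): one of three loose steel balls 14 mm in diameter (12 g), at the start in the tray, against its back wall beside the big ball; this point is its centre.
- small_2_center (a point): one of three loose steel balls 14 mm in diameter (12 g), at the start in the tray, against its back wall beside the big ball; this point is its centre.
- small_3_center (a point): one of three loose steel balls 14 mm in diameter (12 g), at the start in the tray, against its back wall beside the big ball; this point is its centre.
- dish: round open steel dish standing loose on the bench, 110 mm across the rim, 30 mm high, wall 3 mm, inner floor 4 mm above its underside and about 94 mm across; origin at the centre of its underside, z up.
- square_pan: bystander: square open steel pan, 90 x 90 x 30 mm high, loose on the bench; origin at the centre of its underside.
- jar: bystander: amber glass jar with a lid, 60 mm in diameter, 85 mm high, loose on the bench; origin at the centre of its underside.

How it is judged (in metres and radians):
On the way:
1. the balls have been tipped out: the three small ones lie in the pan under the bars, the big one lies on the bars (x of small_1_center in the frame of station between -0.015 and 0.15 m and y of small_1_center in the frame of station between -0.095 and 0.095 m and z of each of small_1_center, small_2_center, small_3_center in the frame of station below 0.045 m and x of small_2_center in the frame of station between -0.015 and 0.15 m and y of small_2_center in the frame of station between -0.095 and 0.095 m and x of small_3_center in the frame of station between -0.015 and 0.15 m and y of small_3_center in the frame of station between -0.095 and 0.095 m and x of big_ball_center in the frame of station between 0 and 0.125 m and y of big_ball_center in the frame of station between -0.085 and 0.085 m and z of big_ball_center in the frame of station between 0.06 and 0.1 m and linear speed of big_ball below 0.1 m/s), for 0.2 s.
At the end, for the whole second after the job is handed in: The big ball lies in the round dish (its centre within 40 mm of the dish's axis and less than 45 mm above its underside), the dish stands on the bench within 10 degrees of upright, the three small balls lie in the station's pan under the bars, and the tray is back down (within 0.1 rad) (x of small_1_center in the frame of station between -0.015 and 0.15 m and y of small_1_center in the frame of station between -0.095 and 0.095 m and z of each of small_1_center, small_2_center, small_3_center in the frame of station below 0.045 m and x of small_2_center in the frame of station between -0.015 and 0.15 m and y of small_2_center in the frame of station between -0.095 and 0.095 m and x of small_3_center in the frame of station between -0.015 and 0.15 m and y of small_3_center in the frame of station between -0.095 and 0.095 m and horizontal distance between big_ball_center and dish below 0.04 m and z of big_ball_center in the frame of dish between 0.01 and 0.045 m and angle between dish's own z axis and vertical below 0.17 rad and height (world z) of dish below 0.02 m and value of joint tray below 0.1 rad); the robot touches nothing.
It fails at once if the big ball is dropped or thrown (faster than 1.5 m/s) (linear speed of big_ball above 1.5 m/s).
It fails at once if the square pan or the jar is pushed more than 30 mm (distance of any of square_pan, jar from where it was at the start of the episode above 0.03 m).
It also fails if it takes over 51 s, if anything falls off the work surface, if the arm or the gripper's body presses on something with over 40 N, if the wrist force passes 120 N, or if a joint passes its speed limit or range.

## Working session

There is one attempt and no reset: what is moved stays moved. The work goes in short steps, Python scripts to look and compute and a tool call to move; the robot and the scene stay as the last step left them, time stands still between calls to the robot, and variables do not carry over. Pictures are saved under pics/ and viewed, about 8 in all and at most 12, crops included, and the job is handed in when it is done.

Besides the shell and the picture viewer there is one more tool, called after "Call:" by a JSON object that holds its "fn" and its "kwargs", one argument or row to a line. send_rows: Moves the arm, as the interface text tells. Its arguments: {"type":"object","properties":{"moves":{"type":"string"}},"required":["moves"]}

```bash
ls; mkdir -p pics; cat > h.py <<'E'
from rig import *
import numpy as np, cv2
def pose(c,s=None):
    if "origin" in c: return np.array(c["rotation"]),np.array(c["origin"])
    T=np.array(c["tool_from_camera"]);R=np.array(s["tcp_rot"]);p=np.array(s["position"])
    return R@T[:3,:3],R@T[:3,3]+p
def ray(c,px,s=None):
    px=np.array(px,float).reshape(-1,2) # row,col
    u=cv2.undistortPoints(px[:,::-1].reshape(-1,1,2).copy(),np.array(c["mtx"]),np.array(c["distortion"])).reshape(-1,2)
    d=np.c_[u[:,0],-u[:,1],-np.ones(len(u))]
    R,o=pose(c,s); return o,d@R.T
def at_z(c,px,z,s=None):
    o,d=ray(c,px,s); return o+d*((z-o[2])/d[:,2])[:,None]
def at_depth(c,px,s=None):
    o,d=ray(c,px,s); px=np.array(px,int).reshape(-1,2); zz=c["z_map"][px[:,0],px[:,1]]
    P=o+d*zz[:,None]; P[zz==0]=np.nan; return P
E
python3 - <<'E'
from h import *
s=read_state();print(s)
for n in("scene","side"):
    c=capture(n);cv2.imwrite(f"pics/{n}.png",c["image"])
    R,o=pose(c);print(n,o,-R[:,2])
    for t,z in(("handle",.08),("grate",.061),("big_ball_center",.095),("small_1_center",.085),("dish",0),("square_pan",0),("jar",0),("station",0)):
        try:
            for m in mark_of(c,t)[:3]: print(t,np.round(m["pixel"]),round(m["p"],2),at_z(c,m["pixel"],z).round(3),at_depth(c,m["pixel"]).round(3))
        except Exception as e: print(t,e)
E
```

```text
pics
{'time_s': 0.0, 'joint_positions': array([ 5.39451193e+01,  3.02769389e+01,  8.21561944e+01,  2.69846006e-04,
        6.76893529e+01, -1.02282639e+01]), 'qvel': array([-0.06412102, -0.0018912 , -0.03055545, -0.0119237 ,  0.09632463,
       -0.03326798]), 'tau': array([ 1.43398724e-03, -4.40053225e+01, -1.76589721e+01,  6.33807667e-02,
        5.83010016e-02, -1.71459087e-04]), 'position': array([0.27182589, 0.56198181, 0.22159444]), 'tcp_rot': array([[ 4.35649584e-01, -1.26173815e-03, -9.00115464e-01],
       [ 9.00113891e-01, -1.72573707e-03,  4.35651242e-01],
       [-2.10304042e-03, -9.99997715e-01,  3.83891398e-04]]), 'force': array([ 0.45440349,  0.01722054, -0.76359023]), 'moment': array([ 0.01074605,  0.07055799, -0.03772216]), 'opening': 0.9978516279407151}
scene [ 1.40513045 -0.00973126  0.67006792] [-0.83839602  0.04435522 -0.54325383]
handle [247. 438.] 0.9 [[0.535 0.27  0.08 ]] [[0.541 0.268 0.085]]
grate [268. 312.] 0.7 [[0.557 0.009 0.061]] [[0.553 0.009 0.058]]
grate [248. 396.] 0.23 [[0.502 0.19  0.061]] [[0.549 0.179 0.093]]
big_ball_center [251. 398.] 0.56 [[0.
[... 488 characters left out ...]
277.] 0.65 [[0.541 0.268 0.08 ]] [[0.54  0.266 0.081]]
grate [257. 348.] 0.71 [[0.553 0.011 0.061]] [[0.553 0.011 0.061]]
big_ball_center [207. 292.] 0.77 [[0.523 0.171 0.095]] [[0.524 0.174 0.093]]
big_ball_center [427. 391.] 0.16 [[ 0.383 -0.317  0.095]] [[ 0.422 -0.283  0.003]]
dish [432. 391.] 0.92 [[ 0.419 -0.288  0.   ]] [[ 0.417 -0.29   0.004]]
dish [190. 252.] 0.57 [[0.539 0.404 0.   ]] [[0.527 0.375 0.02 ]]
square_pan [398. 484.] 0.73 [[ 0.577 -0.326  0.   ]] [[ 0.577 -0.326 -0.   ]]
jar [190. 255.] 0.78 [[0.547 0.403 0.   ]] [[0.531 0.367 0.026]]
station [265. 328.] 0.72 [[0.545 0.071 0.   ]] [[0.542 0.066 0.005]]
station [204. 304.] 0.58 [[0.619 0.282 0.   ]] [[0.565 0.191 0.075]]
```

View pics/scene.png

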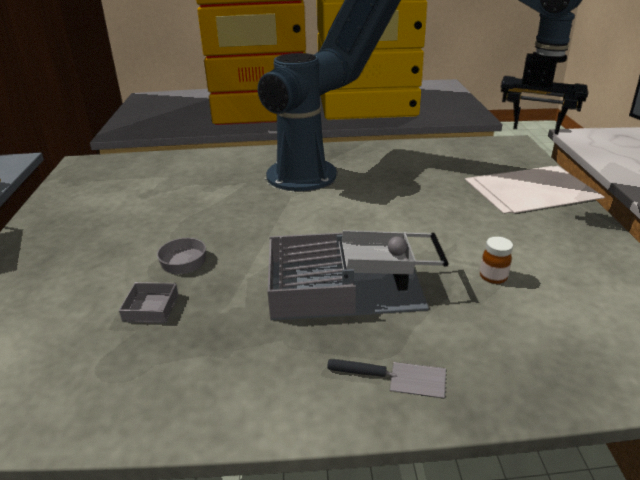

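View pics/side.png

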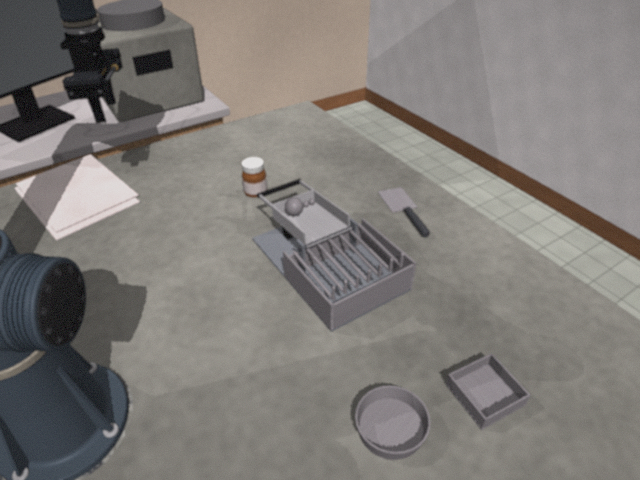

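The side view shows the tray with the big ball at (205,293), the handle at (187,278), the grate centre near (257,348), the dish at (432,391) and the jar at (175,254). The station's x axis points along world -y. I'll move above the handle and look with the wrist camera.

Call:
{"fn": "send_rows", "kwargs": {
  "moves": "87 -12.3 0 -30.8 0;87 -12.3 0 -30.8 0;87 -12.3 0 -30.8 0;87 -12.3 0 -30.8 0;87 -12.3 0 -30.8 0;87 -12.3 0 -30.8 0;87 -12.3 0 -30.8 0;87 -12.3 0 -30.8 0;87 -12.3 0 -30.8 0;87 -12.3 0 -30.8 0;87 -12.3 0 -30.8 0;87 -12.3 0 -30.8 0;60 0 0 0 -5.8;40 0 0 0 -5.8;40 0 0 0 -5.8;40 0 0 0 -5.8;40 0 0 0 -5.7;40 0 0 0 0;40 0 0 0 0"
}}

```text
time_s: 2.48
position: [0.5407, 0.2687, 0.2226]
tcp_rot: [[-0.051, 0.0, -0.999], [0.999, 0.0, -0.051], [0.0, -1.0, -0.0]]
force: [0.3, 0.8, -0.3]
opening: 0.552
```

```bash
python3 - <<'E'
from h import *
s=read_state();print(s["time_s"],s["position"],s["tcp_rot"].round(3),s["force"],s["opening"],s["joint_positions"])
c=capture("wrist");cv2.imwrite("pics/w1.png",c["image"])
for t,z in(("handle",.08),("big_ball_center",.085),("small_1_center",.07),("tray",.08),("grate",.061),("jar",0)):
    for m in mark_of(c,t)[:4]: print(t,np.round(m["pixel"]),round(m["p"],2),at_z(c,m["pixel"],z,s).round(3),at_depth(c,m["pixel"],s).round(3))
for n in ("side","scene"):
  c=capture(n)
  for m in masks_of(c,"handle")[:2]:
    r=np.argwhere(m["region"]);P=at_depth(c,r);P=P[(P[:,2]>.065)&(P[:,2]<.1)];print(n,m["p"],m["bbox"],len(P),P.mean(0),P.min(0),P.max(0))
E
```

```text
2.4833 [0.54065314 0.26866885 0.22258358] [[-0.051  0.    -0.999]
 [ 0.999  0.    -0.051]
 [ 0.    -1.    -0.   ]] [ 0.27935434  0.81600414 -0.30243604] 0.5518807536633499 [ 1.58285880e+01  2.85663983e+01  8.52533792e+01  2.61375144e-03
  6.61779153e+01 -7.70940825e+01]
handle [229. 320.] 0.67 [[0.542 0.274 0.08 ]] [[0.541 0.274 0.083]]
handle [250. 238.] 0.61 [[0.567 0.196 0.08 ]] [[0.568 0.195 0.076]]
big_ball_center [216. 224.] 0.94 [[0.533 0.185 0.085]] [[0.528 0.19  0.104]]
small_1_center [183. 237.] 0.57 [[0.503 0.194 0.07 ]] [[0.502 0.196 0.078]]Traceback (most recent call last):
  File "<stdin>", line 5, in <module>
ValueError: it knows: big_ball_center, dish, grate, handle, jar, small_1_center, small_2_center, small_3_center, square_pan, station
```

View pics/w1.png

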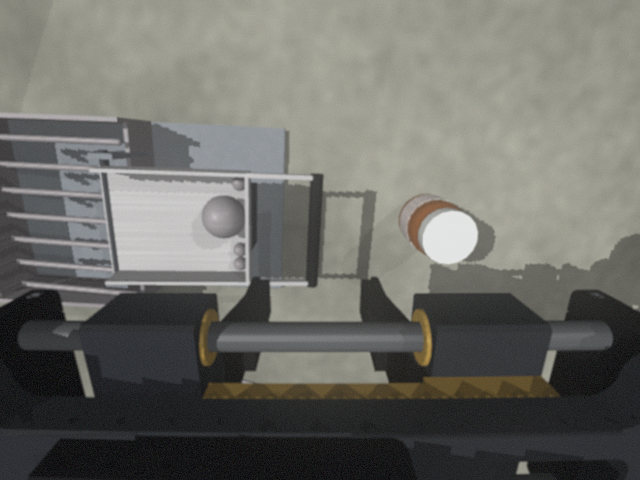

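The wrist view shows the black handle from (174,319) to (287,313), the big ball at (216,224), and the small balls at about (184,238), (249,239) and (262,239). I'll refine the handle line next.

```bash
python3 - <<'E'
from h import *
s=read_state();c=capture("wrist")
print(at_z(c,[(178,319),(231,316),(283,313)],.08,s))
print(at_depth(c,[(178,319),(231,316),(283,313)],s))
m=masks_of(c,"handle")
for k in m[:2]:
    r=np.argwhere(k["region"]);print(k["p"],k["bbox"])
# tray rails / bars direction
print(at_z(c,[(172,110),(174,310),(283,110),(285,305)],.08,s)); print(at_depth(c,[(172,110),(174,310),(283,110),(285,305)],s))
E
```

```text
[[0.49381665 0.27048462 0.08      ]
 [0.5437028  0.27038398 0.08      ]
 [0.59752055 0.27021979 0.08      ]]
[[0.49322376 0.27038576 0.08548758]
 [0.54218963 0.27028561 0.08556293]
 [0.59498673 0.27012302 0.08564453]]
0.61 [89.7, 146.4, 322.8, 288.4]
[[0.49765512 0.08002183 0.08      ]
 [0.49066057 0.26216204 0.08      ]
 [0.60852848 0.06586179 0.08      ]
 [0.60010664 0.26234273 0.08      ]]
[[0.49822793 0.07713546 0.07525268]
 [0.49048014 0.26217929 0.08184735]
 [0.59688085 0.08157853 0.10401182]
 [0.59799072 0.26238319 0.08462599]]
```

Call:
{"fn": "send_rows", "kwargs": {
  "moves": "40 1.3 20 -2 0;40 0 20 0 0;40 0 20 0 0;40 0 20 0 0;40 0 20 0 0;40 0 20 0 0;40 0 20 0 0;40 0 20 0 0;40 0 0 0 0;0 0 0 0 0;0 0 0 0 0;0 0 0 0 0;0 0 0 0 0;0 0 0 0 0;0 0 0 0 0"
}}

```text
time_s: 4.03
position: [0.5435, 0.2679, 0.0638]
tcp_rot: [[-0.055, 0.002, -0.998], [0.998, -0.004, -0.055], [-0.004, -1.0, -0.002]]
force: [1.1, -8.4, 3.3]
opening: 0.127
```

Call:
{"fn": "send_rows", "kwargs": {
  "moves": "0 -0.2 -5.4 0 0;0 -0.4 -5.4 0 0;0 -0.5 -5.4 0 0;0 -0.7 -5.4 0 0;0 -0.8 -5.3 0 0;0 -1 -5.3 0 0;0 -1.1 -5.3 0 0;0 -1.3 -5.3 0 0;0 -1.4 -5.2 0 0;0 -1.6 -5.2 0 0"
}}

```text
time_s: 4.87
position: [0.5433, 0.2596, 0.1155]
tcp_rot: [[-0.052, 0.0, -0.999], [0.999, -0.002, -0.052], [-0.002, -1.0, 0.0]]
force: [3.0, -4.6, -6.3]
opening: 0.126
```

Call:
{"fn": "send_rows", "kwargs": {
  "moves": "0 -1.7 -5.1 0 0;0 -1.8 -5.1 0 0;0 -2 -5 0 0;0 -2.1 -5 0 0;0 -2.3 -4.9 0 0;0 -2.4 -4.9 0 0;0 -2.5 -4.8 0 0;0 -2.6 -4.7 0 0;0 -2.8 -4.6 0 0;0 -2.9 -4.6 0 0;0 0 0 0 0;0 0 0 0 0;0 0 0 0 0;0 0 0 0 0;0 0 0 0 0;0 0 0 0 0;0 0 0 0 0;0 0 0 0 0;0 0 0 0 0;0 0 0 0 0"
}}

```text
time_s: 6.53
position: [0.5435, 0.2382, 0.1642]
tcp_rot: [[-0.054, -0.002, -0.999], [0.999, 0.0, -0.054], [0.0, -1.0, 0.002]]
force: [-4.1, -2.7, -3.6]
opening: 0.132
```

```bash
python3 - <<'E'
from h import *
c=capture("side");cv2.imwrite("pics/s2.png",cv2.resize(c["image"][150:350,220:460],None,fx=3,fy=3))
for t,z in(("big_ball_center",.073),("small_1_center",.02)):
    for m in mark_of(c,t)[:4]: print(t,np.round(m["pixel"]),round(m["p"],2),at_z(c,m["pixel"],z).round(3),at_depth(c,m["pixel"]).round(3))
E
```

```text
big_ball_center [271. 355.] 0.9 [[ 0.533 -0.036  0.073]] [[ 0.527 -0.044  0.083]]
small_1_center [261. 347.] 0.67 [[0.571 0.04  0.02 ]] [[0.58  0.052 0.006]]
```

View pics/s2.png

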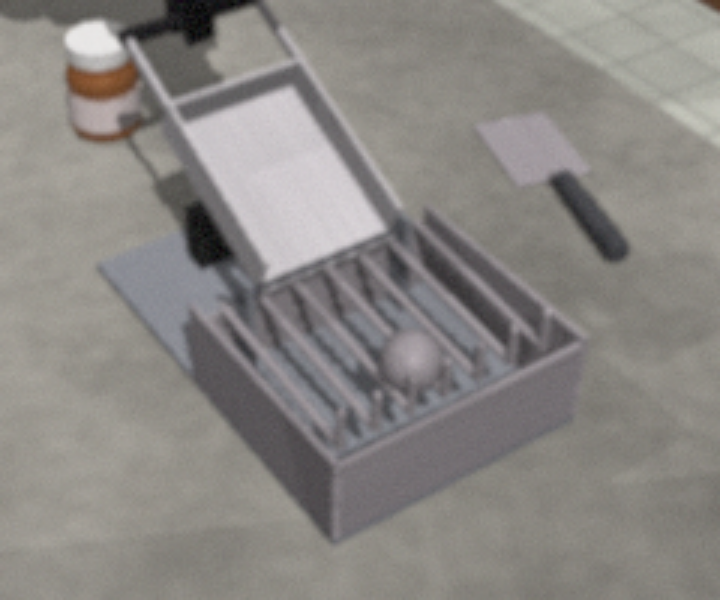

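The crop shows the tilted tray looking empty and the big ball lying on the bars against the stop, at crop (413,360). Now I lower the tray back along the same arc.

Call:
{"fn": "send_rows", "kwargs": {
  "moves": "0 2.9 4.6 0 0;0 2.8 4.6 0 0;0 2.6 4.7 0 0;0 2.5 4.8 0 0;0 2.4 4.9 0 0;0 2.3 4.9 0 0;0 2.1 5 0 0;0 2 5 0 0;0 1.8 5.1 0 0;0 1.7 5.1 0 0;0 1.6 5.2 0 0;0 1.4 5.2 0 0;0 1.3 5.3 0 0;0 1.1 5.3 0 0;0 1 5.3 0 0;0 0.8 5.3 0 0;0 0.7 5.4 0 0;0 0.5 5.4 0 0;0 0.4 5.4 0 0;0 0.2 5.4 0 0"
}}

```text
time_s: 8.35
position: [0.5445, 0.268, 0.0669]
tcp_rot: [[-0.056, 0.003, -0.998], [0.998, -0.004, -0.056], [-0.004, -1.0, -0.003]]
force: [-10.1, -15.2, 44.8]
opening: 0.128
```

Call:
{"fn": "send_rows", "kwargs": {
  "moves": "0 0 0 0 0;0 0 0 0 0;40 0 0 0 0;40 0 0 0 0;40 0 0 0 0;40 0 0 0 0;40 0 -20 0 0;40 0 -30 0 0;40 0 -30 0 0;40 0 -30 0 0;40 0 -30 0 0;40 0 -20 0 0;40 0 0 0 0"
}}

```text
time_s: 9.43
position: [0.5468, 0.272, 0.2282]
tcp_rot: [[-0.055, 0.013, -0.998], [0.998, 0.004, -0.055], [0.003, -1.0, -0.013]]
force: [0.4, 0.5, -0.3]
opening: 0.459
```

```bash
python3 - <<'E'
from h import *
for n in("side","scene"):
  c=capture(n)
  if n=="scene": cv2.imwrite("pics/s3.png",cv2.resize(c["image"][200:330,250:470],None,fx=3.6,fy=3.6,interpolation=cv2.INTER_CUBIC))
  for t,z in(("big_ball_center",.073),("small_1_center",.015),("dish",0),("handle",.08),("grate",.061)):
    for m in mark_of(c,t)[:3]: print(n,t,np.round(m["pixel"]),round(m["p"],2),at_z(c,m["pixel"],z).round(3),at_depth(c,m["pixel"]).round(3))
  m=masks_of(c,"big_ball_center")
  if m:
    P=at_depth(c,np.argwhere(m[0]["region"]));P=P[(P[:,2]>.075)&(P[:,2]<.1)]
    A=np.c_[2*P,np.ones(len(P))];x=np.linalg.lstsq(A,(P**2).sum(1),rcond=None)[0];print("ball fit",x[:3],np.sqrt(x[3]+x[:3]@x[:3]),len(P),P.max(0))
  m=masks_of(c,"dish")
  if m:
    b=m[0]["bbox"];P=at_depth(c,np.argwhere(m[0]["region"]));Q=P[np.abs(P[:,2]-.03)<.004];(cx,cy),r=cv2.minEnclosingCircle(Q[:,:2].astype(np.float32));print("dish rim",m[0]["p"],cx,cy,r,len(Q))
E
```

```text
side big_ball_center [273. 354.] 0.91 [[ 0.528 -0.041  0.073]] [[ 0.522 -0.047  0.081]]
side dish [429. 391.] 0.7 [[ 0.423 -0.284  0.   ]] [[ 0.421 -0.285  0.003]]
side handle [190. 278.] 0.62 [[0.539 0.261 0.08 ]] [[0.538 0.26  0.081]]
side grate [258. 348.] 0.91 [[0.55  0.01  0.061]] [[0.552 0.012 0.059]]
ball fit [ 0.53706546 -0.03635276  0.07429956] 0.01843534714108081 285 [ 0.55351558 -0.0220796   0.09390444]
dish rim 0.56 0.4227758049964905 -0.2813568711280823 0.055701844394207 529
scene big_ball_center [259. 290.] 0.84 [[ 0.538 -0.034  0.073]] [[ 0.553 -0.033  0.083]]
scene dish [262. 186.] 0.97 [[ 0.421 -0.276  0.   ]] [[ 0.427 -0.274  0.004]]
scene handle [248. 437.] 0.76 [[0.54  0.266 0.08 ]] [[0.543 0.265 0.082]]
scene grate [264. 314.] 0.55 [[0.546 0.014 0.061]] [[0.472 0.016 0.009]]
ball fit [ 0.53770025 -0.03492507  0.07646098] 0.017582328525947252 217 [ 0.55913076 -0.01600877  0.09513818]
dish rim 0.62 0.4225367605686188 -0.28118205070495605 0.05708949640393257 225
```

View pics/s3.png

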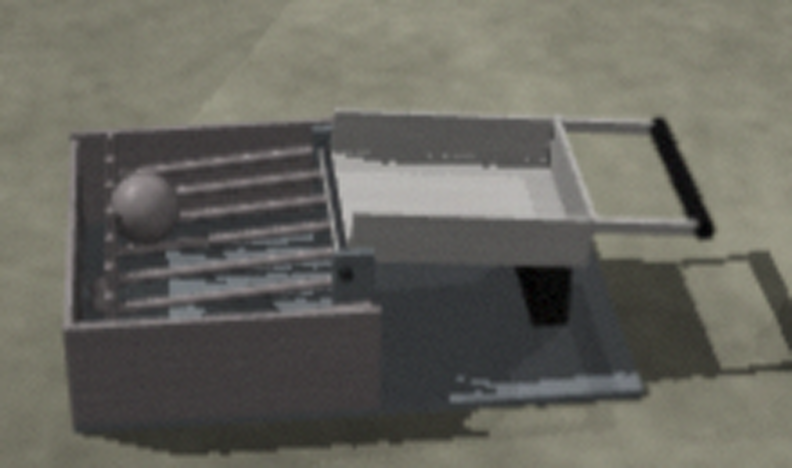

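The tray is down and empty as far as visible, and the big ball is on the bars at crop (143,205). I'll move above the ball with the jaws across the bars.

Call:
{"fn": "send_rows", "kwargs": {
  "moves": "60 -30.6 0 2.6 0;60 -30.6 0 2.6 0;60 -30.6 0 2.6 0;60 -30.6 0 2.6 0;60 -30.6 0 2.6 0;60 -30.6 0 2.6 0;60 -30.6 0 2.6 0;60 -30.6 0 2.6 0;60 -30.6 0 2.6 0;60 -30.6 0 2.6 0;60 0 0 0 6.9;60 0 0 0 6.9;60 0 0 0 6.9;60 0 0 0 6.9;60 0 0 0 6.9"
}}

```text
time_s: 11.48
position: [0.533, -0.0372, 0.2227]
tcp_rot: [[0.527, 0.0, -0.85], [0.85, -0.0, 0.527], [0.0, -1.0, -0.0]]
force: [0.2, -0.4, 0.5]
opening: 0.691
```

Call:
{"fn": "send_rows", "kwargs": {
  "moves": "60 0 0 0 6.9;60 0 0 0 6.9;60 0 0 0 6.9;60 0 0 0 6.9;60 0 0 0 6.9;60 0 0 0 6.9;60 0 0 0 6.9;60 0 0 0 6.9;60 0 0 0 0;60 0 0 0 0"
}}

```text
time_s: 12.32
position: [0.533, -0.0369, 0.2227]
tcp_rot: [[0.998, 0.0, -0.062], [0.062, -0.0, 0.998], [0.0, -1.0, -0.0]]
force: [-0.0, -0.2, 0.1]
opening: 0.687
```

```bash
python3 - <<'E'
from h import *
s=read_state();print(s["time_s"],s["position"],s["tcp_rot"].round(3),s["joint_positions"].round(1))
c=capture("wrist");cv2.imwrite("pics/w4.png",c["image"])
for t,z in(("big_ball_center",.073),("small_1_center",.015),("grate",.061)):
    for m in mark_of(c,t)[:4]: print(t,np.round(m["pixel"]),round(m["p"],2),at_z(c,m["pixel"],z,s).round(3),at_depth(c,m["pixel"],s).round(3))
E
```

```text
12.3167 [ 0.53303278 -0.03690356  0.22269005] [[ 0.998  0.    -0.062]
 [ 0.062 -0.     0.998]
 [ 0.    -1.    -0.   ]] [-16.   23.2  95.1  -0.   61.6 -19.5]
big_ball_center [227. 320.] 0.9 [[ 0.538 -0.036  0.073]] [[ 0.537 -0.032  0.092]]
grate [175. 326.] 0.95 [[0.541 0.012 0.061]] [[0.543 0.007 0.006]]
grate [232. 392.] 0.51 [[ 0.612 -0.04   0.061]] [[ 0.624 -0.052  0.017]]
```

View pics/w4.png

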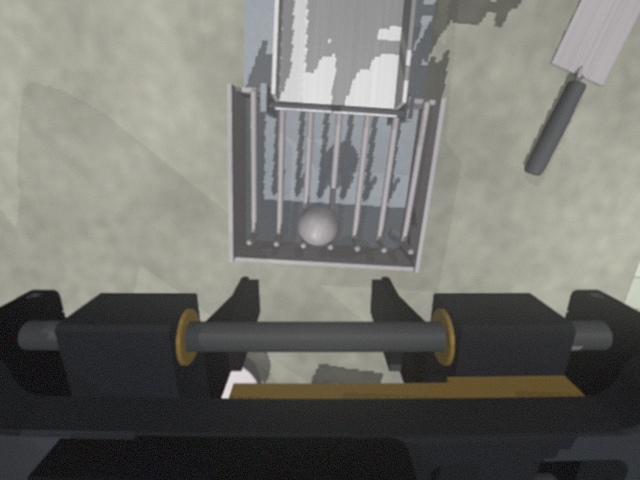

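Wrist view: the big ball is at (227,320) between two bars, clear of the neighbouring bars for the fingers, and all the bars are visible. The gripper is nearly centred, so I'll descend and grip.

Call:
{"fn": "send_rows", "kwargs": {
  "moves": "62 5 20 0.6 0;62 0 25 0 0;62 0 25 0 0;62 0 25 0 0;62 0 25 0 0;62 0 20 0 0;62 0 13 0 0;62 0 8 0 0;62 0 0 0 0;62 0 0 0 0"
}}

```text
time_s: 13.35
position: [0.5381, -0.036, 0.0616]
tcp_rot: [[0.998, -0.0, -0.059], [0.059, 0.0, 0.998], [-0.0, -1.0, 0.0]]
force: [-0.6, 0.2, -0.6]
opening: 0.71
```

Call:
{"fn": "send_rows", "kwargs": {
  "moves": "0 0 0 0 0;0 0 0 0 0;0 0 0 0 0;0 0 0 0 0;0 0 0 0 0;0 0 0 0 0"
}}

```text
time_s: 13.85
position: [0.536, -0.0358, 0.0621]
tcp_rot: [[0.998, -0.004, -0.06], [0.06, 0.0, 0.998], [-0.004, -1.0, 0.0]]
force: [-5.4, -0.9, 4.9]
opening: 0.443
```

Call:
{"fn": "send_rows", "kwargs": {
  "moves": "0 0 -4 0 0;0 0 -8 0 0;0 0 -12 0 0;0 0 -16 0 0;0 0 -20 0 0;0 0 -20 0 0;0 0 -20 0 0;0 0 0 0 0;0 0 0 0 0"
}}

```text
time_s: 14.6
position: [0.5391, -0.0362, 0.1627]
tcp_rot: [[0.998, 0.004, -0.059], [0.059, -0.001, 0.998], [0.004, -1.0, -0.001]]
force: [-0.3, 0.7, -3.5]
opening: 0.442
```

```bash
python3 - <<'E'
from h import *
s=read_state();print(s["time_s"],s["position"],s["opening"],s["force"])
for n in("side","wrist"):
  c=capture(n)
  for t,z in(("big_ball_center",.173),("small_1_center",.015)):
    for m in mark_of(c,t)[:4]: print(n,t,np.round(m["pixel"]),round(m["p"],2),at_z(c,m["pixel"],z,s).round(3),at_depth(c,m["pixel"],s).round(3))
  if n=="wrist":a=cv2.resize(c["image"][70:300,200:470],None,fx=2.6,fy=2.6,interpolation=cv2.INTER_CUBIC)
cv2.imwrite("pics/w5.png",a)
E
```

```text
14.6 [ 0.53912755 -0.03619278  0.16269611] 0.4415191952527725 [-0.25853405  0.66172972 -3.5474754 ]
side big_ball_center [228. 360.] 0.89 [[ 0.536 -0.039  0.173]] [[ 0.529 -0.049  0.182]]
wrist big_ball_center [302. 315.] 0.83 [[ 0.539 -0.034  0.173]] [[ 0.539 -0.025  0.191]]
wrist big_ball_center [114. 333.] 0.52 [[0.542 0.055 0.173]] [[0.55  0.068 0.008]]
wrist small_1_center [257. 303.] 0.47 [[ 0.531 -0.067  0.015]] [[ 0.531 -0.064  0.023]]
```

View pics/w5.png

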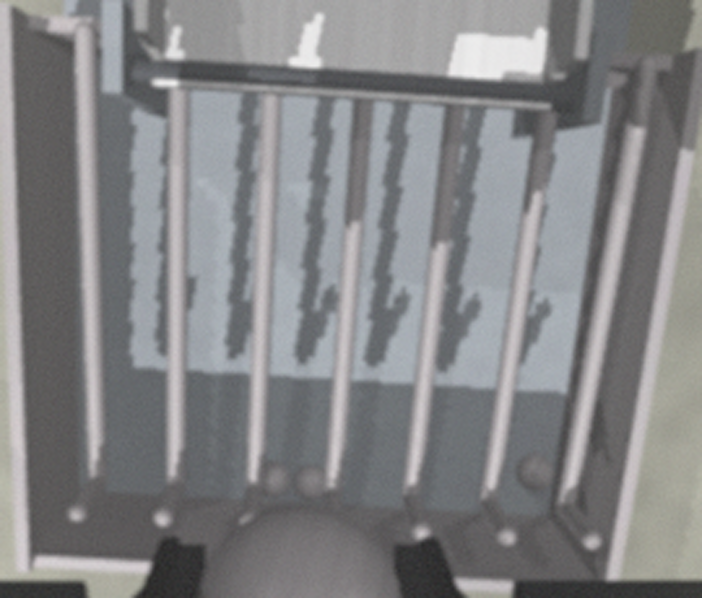

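The view shows the ball held at (300,555) and the three small balls in the pan under the bars at (277,478), (313,480) and (535,470). Now I carry it to the dish.

Call:
{"fn": "send_rows", "kwargs": {
  "moves": "0 -5.4 0 -9.9 0;0 -10.9 0 -19.8 0;0 -10.9 0 -19.8 0;0 -10.9 0 -19.8 0;0 -10.9 0 -19.8 0;0 -10.9 0 -19.8 0;0 -10.9 0 -19.8 0;0 -10.9 0 -19.8 0;0 -10.9 0 -19.8 0;0 -10.9 0 -19.8 0;0 -10.9 0 -19.8 0;0 -10.9 0 -19.8 0;0 -5.4 0 -9.9 0;0 0 0 0 0;0 0 0 0 0"
}}

```text
time_s: 16.15
position: [0.4209, -0.281, 0.1613]
tcp_rot: [[0.998, -0.0, -0.057], [0.057, 0.001, 0.998], [-0.0, -1.0, 0.001]]
force: [-0.2, 0.1, -2.6]
opening: 0.443
```

```bash
python3 - <<'E'
from h import *
s=read_state();print(s["time_s"],s["position"],s["opening"],s["tcp_rot"].round(3))
c=capture("wrist")
for t,z in(("big_ball_center",.173),("dish",.0)):
    for m in mark_of(c,t)[:2]: print(t,np.round(m["pixel"]),round(m["p"],2),at_z(c,m["pixel"],z,s).round(3))
cv2.imwrite("pics/w6.png",c["image"])
E
```

```text
16.15 [ 0.42093397 -0.28095748  0.16127579] 0.44292737651690517 [[ 0.998 -0.    -0.057]
 [ 0.057  0.001  0.998]
 [-0.    -1.     0.001]]
big_ball_center [303. 316.] 0.91 [[ 0.422 -0.279  0.173]]
```

View pics/w6.png

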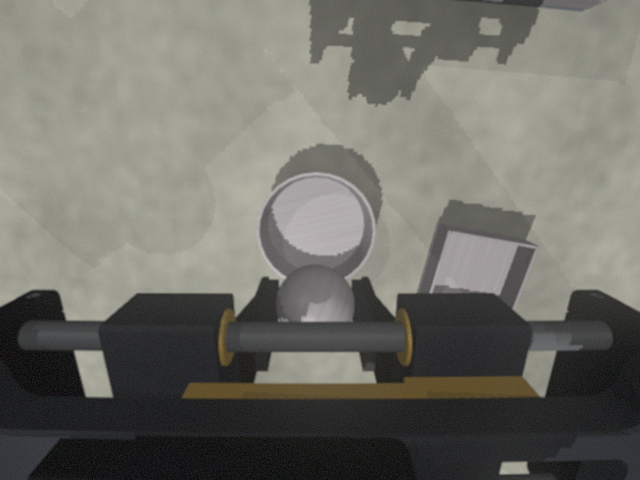

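```bash
python3 - <<'E'
from h import *
s=read_state();c=capture("wrist")
P=at_z(c,[(230,260),(230,376),(174,317)],.03,s);print(P, P[:2].mean(0), P[2,1]-.055)
E
```

```text
[[ 0.37165763 -0.28059367  0.03      ]
 [ 0.47757637 -0.2743504   0.03      ]
 [ 0.4206242  -0.2271687   0.03      ]] [ 0.424617   -0.27747204  0.03      ] -0.28216870228276264
```

The dish rim is centred at (230,317) in the picture, about (0.424, -0.281) in the world, under the ball. Lowering slowly.

Call:
{"fn": "send_rows", "kwargs": {
  "moves": "0 2.5 10 0 0;0 0 15 0 0;0 0 15 0 0;0 0 15 0 0;0 0 15 0 0;0 0 15 0 0;0 0 15 0 0;0 0 12 0 0;0 0 10 0 0;0 0 8 0 0;0 0 6 0 0;0 0 4 0 0;0 0 3 0 0;0 0 2 0 0;0 0 0 0 0;0 0 0 0 0"
}}

```text
time_s: 17.68
position: [0.4241, -0.2809, 0.0168]
tcp_rot: [[0.998, 0.0, -0.059], [0.059, -0.0, 0.998], [0.0, -1.0, -0.001]]
force: [-0.2, -0.6, -2.7]
opening: 0.442
```

Still hanging (-2.7 N); I'll go down a few mm more.

Call:
{"fn": "send_rows", "kwargs": {
  "moves": "0 0 1.5 0 0;0 0 1.5 0 0;0 0 1 0 0;0 0 0 0 0;0 0 0 0 0"
}}

```text
time_s: 18.1
position: [0.4242, -0.281, 0.0132]
tcp_rot: [[0.998, 0.001, -0.059], [0.059, -0.001, 0.998], [0.001, -1.0, -0.001]]
force: [0.2, -0.7, 3.0]
opening: 0.446
```

Contact with the floor (the force has flipped to +3 N). I'll release gently and lift.

Call:
{"fn": "send_rows", "kwargs": {
  "moves": "42 0 0 0 0;44 0 0 0 0;47 0 0 0 0;50 0 0 0 0;52 0 0 0 0;52 0 0 0 0;52 0 -5 0 0;52 0 -10 0 0;52 0 -20 0 0;52 0 -25 0 0;52 0 -30 0 0;52 0 -30 0 0;52 0 -30 0 0;52 0 0 0 0;52 0 0 0 0"
}}

```text
time_s: 19.35
position: [0.4249, -0.2816, 0.1652]
tcp_rot: [[0.998, 0.004, -0.059], [0.059, -0.004, 0.998], [0.004, -1.0, -0.004]]
force: [-0.8, 0.3, -0.6]
opening: 0.598
```

```bash
python3 - <<'E'
from h import *
s=read_state();print(s["time_s"],s["position"],s["opening"],s["force"])
for n in("side","scene"):
  c=capture(n)
  if n=="side": cv2.imwrite("pics/s7.png",c["image"])
  for t,z in(("big_ball_center",.024),("dish",0),("handle",.08),("small_1_center",.015),("square_pan",0),("jar",0)):
    for m in mark_of(c,t)[:3]: print(n,t,np.round(m["pixel"]),round(m["p"],2),at_z(c,m["pixel"],z).round(3),at_depth(c,m["pixel"]).round(3))
E
```

```text
19.35 [ 0.42488127 -0.28159364  0.16515666] 0.5976390215222674 [-0.77247759  0.31644845 -0.60517557]
side big_ball_center [418. 393.] 0.95 [[ 0.425 -0.281  0.024]] [[ 0.418 -0.288  0.041]]
side dish [428. 391.] 0.8 [[ 0.422 -0.282  0.   ]] [[ 0.411 -0.292  0.026]]
side dish [261. 348.] 0.38 [[0.585 0.057 0.   ]] [[0.581 0.051 0.006]]
side handle [189. 280.] 0.78 [[0.547 0.264 0.08 ]] [[0.545 0.26  0.083]]
side square_pan [401. 484.] 0.59 [[ 0.573 -0.33   0.   ]] [[ 0.572 -0.331  0.003]]
side jar [189. 254.] 0.81 [[0.546 0.406 0.   ]] [[0.53  0.369 0.026]]
scene big_ball_center [254. 182.] 0.58 [[ 0.426 -0.28   0.024]] [[ 0.442 -0.276  0.034]]
scene dish [264. 186.] 0.84 [[ 0.429 -0.273 -0.   ]] [[ 0.474 -0.261  0.031]]
scene handle [250. 438.] 0.57 [[0.544 0.268 0.08 ]] [[0.554 0.265 0.087]]
scene square_pan [305. 152.] 0.93 [[ 0.572 -0.321  0.   ]] [[ 0.577 -0.319  0.004]]
scene square_pan [247. 438.] 0.44 [[0.418 0.308 0.   ]] [[0.546 0.267 0.087]]
scene jar [275. 492.] 0.81 [[0.537 0.396 0.   ]] [[0.567 0.382 0.023]]
```

View pics/s7.png

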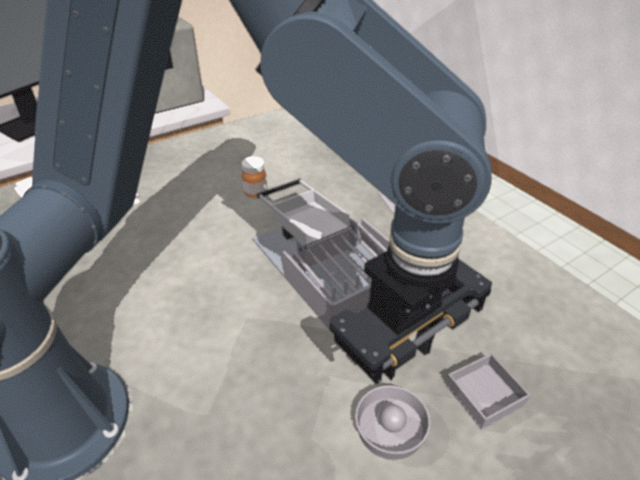

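The side view shows the ball in the dish at (416,393), the tray down with its handle at (189,280), and the pan and jar unmoved. Handing in.

```bash
python3 -c "
from rig import *
print(hand_in())"
```

```text
the job is handed in; nothing more can be done
None
```

I tipped the tray by its handle to about 0.55 rad, lowered it back down and released it. I then picked the big ball off the bars, lowered it into the round dish until it touched the floor, and let go. The job was handed in at about 19.5 s of the allowed 51 s; the hand-in gives no verdict.

- **Big ball:** it was measured at about (0.425, -0.281), within about 1 cm of the dish centre in both cameras. The gripper was clear of it, about 0.165 m above the bench.
- **Small balls:** I saw all three in the pan under the bars by eye in the wrist picture taken while lifting the big ball. The network detected only one of them there. The last pictures, taken from the side and scene cameras, detected none, so that is the latest evidence for them.
- **Tray:** the handle is back at its starting place within the measuring error, so the tray is down.
- **Square pan and jar:** their measured positions moved by less than 1 cm, which is within the measuring error.
- **Wrist force:** as the tray came to rest the force briefly reached about 45 N, below the 120 N wrist limit. The arm was pressing on the handle through the closed fingers at that moment.

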